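# Set out the dresser tray and put the glasses case in its stand

### The job

Tidy the dresser top: in the three-compartment leather tray put the cream jar in the end compartment nearer the wooden glasses stand, the scent bottle in the end compartment farther from the stand, and the earbud case between them, all three upright on the tray floor in the middle of their compartments. Slide the glasses case lengthwise under the brass rail of the stand until it is fully home against the backboard, flat on the dresser top. Leave the glass box, the vase and the book alone, and leave everything let go and at rest.

Things in the scene. Friction and masses are not known exactly. Their poses are not given: they have to be found in the camera images.
- tray: fixed brown leather tray with paler rim, 100 (x) x 290 (y) mm, 14 mm high. Two dividers, 12 mm high, split it along y into three compartments, each about 92 x 91 mm inside, centred at x = 0, y = -95, 0, +95 mm. Walls and dividers 4 mm, floor 4 mm thick. Origin: centre of its underside, on the dresser top; x roughly away from the robot, y roughly to its left, z up.
- stand: fixed low wooden glasses stand, left or right of the tray. Two cheeks (80 x 14 mm, 42 high) leave a lane y -28..28 mm on the bare dresser top; mouth at x=-40 faces the robot; backboard 50 high, inner face x=+30. Brass rail, 12 mm thick, crosses at x=-22, underside at z=24. Origin: centre of cheeks' footprint, on the top; x into the lane. Glasses case home: its centre at x=-40, 70 mm stick out.
- glasses_case: slim dark steel glasses case with a thin bright seam, lying flat: 140 (x) x 46 (y) x 16 mm high, about 80 g, the same either way round. Origin: centre of its underside; x along its length, z up.
- bottle: amber scent bottle with black cap and plain label, upright: 40 mm diameter (straight body up to 66 mm height), 95 mm high with its cap (22 mm diameter), about 120 g. Origin: centre of its underside; z up.
- jar: white ceramic cream jar with a flat wooden lid, upright: straight cylinder 56 mm diameter, 45 mm high, about 130 g. Origin: centre of its underside; z up.
- earbud_case: grey plastic earbud case with rounded edges, a small closed box: 62 (x) x 46 (y) x 26 mm high, about 50 g. Origin: centre of its underside; z up.
- glass_box: bystander: closed ribbed-glass box with bronze edges, 80 (x) x 120 (y) x 60 mm high, beyond the tray. Origin: centre of its underside.
- vase: bystander: stoneware vase, 88 mm diameter, 130 mm high, at the left side. Origin: centre of its underside.
- book: bystander: small closed blue book lying flat, 130 (x) x 90 (y) x 18 mm high, at the right side. Origin: centre of its underside.

How it is judged:
By the outcome, as a careful person would: the job done as asked, in the order asked, and still so for the second after the job is handed in, with the robot touching nothing.
It also fails if it takes over 102 s, if anything falls off the work surface, if the arm or the gripper's body presses on something with over 40 N, if the wrist force passes 120 N, or if a joint passes its speed limit or range.

### The arm

A 7-joint arm with a two-finger parallel gripper is mounted at the origin on the work surface. World frame = base frame: x ahead of the robot, y to its left, z up, the work surface at z = 0. Lengths are in m, angles in rad, forces in N, time in s.
With the tool pointing down it reaches from about 0.425 to 1.025 m from the base axis. Payload 9.4 kg.
Tool frame: the origin (TCP) lies between the finger pads; the fingertips stand 25 mm ahead of it and the grasp point (between the pads) lies 6 mm ahead of it; z points along the fingers, y is the line along which they close (so a half turn about z gives the same grasp; the last joint's range is limited). The gripper opens to 93 mm and grips with 3 to 60 N. Pads are 15 mm wide; open, the fingers measure 128 mm over their backs; the gripper's body (75 mm by 188 mm) begins 65 mm behind the grasp point.
Start: joints at [1.195, 0.599, -0.003, 1.599, 0.002, 0.943, -0.08], TCP at [0.213, -0.693, 0.244] pointing down, gripper open.
Joint ranges: [-2.57, 2.57], [-0.35, 1.97], [-1.29, 1.29], [0.11, 2.56], [-1.05, 4.19], [0.11, 1.86], [-2.63, 2.63]. Speed limits (rad/s): [2.22, 2.22, 3.01, 3.01, 3.14, 3.14, 3.14].

### API

Orientations are given as a unit quaternion [w, x, y, z].
In Python, from plant import * gives the robot as it stands. The module is installed in compiled form; this text tells all that it offers.
- The arm moves only by the tool move_arm, never from a script. Its argument "deltas" is text: rows parted by semicolons, each of 4 numbers parted by spaces: the shift along the tool's x, y, z in mm, then the turn about the tool's z in rad. In form: x y z twist; .... A call has exactly 5 rows; each row shifts and turns the commanded pose from where the row before left it, along the tool's axes as they then stand; what a row does not reach is not made up. A row lasts 1/12 s, in which the tool goes at most 41.7 mm and 7.16 degrees, less where a joint would pass 70% of its speed; a pose out of reach is approached as far as the arm can. A call is refused whole if a number of a shift passes 41.7 or a number of a turn 0.125, either way. A call with a gripper value outside its range is refused whole. "fingers" is the opening, from 0 (shut) to 1 (fully open), set as the call begins (left out, the last holds). The fingers move at their own pace and stop on an object; "squeeze" is the grip in N (left out, the last holds). Time passes only in rows, so rows that do not move let the fingers close, or fill a call up. It gives the time, the measured TCP pose, the force, the opening and the grip force at its end, in the units of the state.
- state(): the state, without advancing time (a new reading comes with each control period).
- read_camera(name): name is "scene" or "top" or "wrist"; returns (picture, depth): 420x560x3 uint8, red, green, blue; 420x560 float32, m along the optical axis (not along the pixel's ray), 0 where there is no reading.
- camera_model(name): a dict with "K" (3x3 intrinsics, pixels), "R" (3x3) and "t" (3): a world point X has camera coordinates R X + t. Camera axes: x right, y down, z forward; pixel columns grow to the right and rows downward; lengths in m; the calibration is good to about 2 mm. A picture is of the moment at which its call begins: read the wrist's pose just before it. camera_model takes no time and is no camera call; for the wrist camera it gives the pose at the moment of the call.
- finish_job(): hands the job in; it is judged then, once.
The state is a dict: "t": time; "joint_positions": joint angles; "qd": joint speeds; "joint_torque": joint torques, N m; "tool_pos": TCP position; "eef_rot": TCP orientation; "force": force on the tool from outside, world axes, zero at the start; "torque": the same for the moment, N m; "width": finger opening in m; "gripper_force": force on a finger pad.
Only numpy, scipy, OpenCV 4.12 (cv2) and the standard library are available. Lean on these libraries where they do the work, as an engineer would, in place of code of your own. Each camera call takes 0.05 s, during which the arm holds its last target. There are 200 camera calls.

## Working session

There is one attempt and no reset: what is moved stays moved. The work goes in short steps, Python scripts to look and compute and a tool call to move; the robot and the scene stay as the last step left them, time stands still between calls to the robot, and variables do not carry over. Pictures are saved under pics/ and viewed, at most 14 in all, crops included, and the job is handed in when it is done.

Besides the shell and the picture viewer there is one more tool, called after "Emit:" by a JSON object that holds its "fn" and its "kwargs", one argument or row to a line. move_arm: Moves the arm, as the interface text tells. Its arguments: {"type":"object","properties":{"deltas":{"type":"string"},"fingers":{"type":"number"},"squeeze":{"type":"number"}},"required":["deltas"]}

```bash
mkdir -p pics; python3 - <<'E'
from plant import *
import cv2,numpy as np
for n in ("top","scene"):
    p,d=read_camera(n); m=camera_model(n)
    cv2.imwrite(f"pics/{n}0.png",p[:,:,::-1]); np.savez(f"{n}0.npz",p=p,d=d,**{k:np.array(m[k]) for k in "KRt"})
    print(n,np.round(np.array(m["K"]),1).tolist(),np.round(m["R"],3).tolist(),np.round(m["t"],3))
s=state();print({k:np.round(v,3).tolist() for k,v in s.items()})
E
```

```text
top [[417.3, 0.0, 273.7], [0.0, 417.3, 207.1], [0.0, 0.0, 1.0]] [[0.013, -1.0, -0.011], [-0.995, -0.012, -0.096], [0.096, 0.012, -0.995]] [-0.01   0.621  1.246]
scene [[414.3, 0.0, 278.8], [0.0, 414.3, 207.6], [0.0, 0.0, 1.0]] [[-0.354, 0.935, 0.015], [0.768, 0.3, -0.566], [-0.534, -0.189, -0.824]] [ 0.205 -0.47   1.504]
{'t': 0.1, 'joint_positions': [1.195, 0.6, -0.003, 1.6, 0.002, 0.943, -0.08], 'qd': [0.0, -0.002, 0.001, -0.002, -0.0, 0.001, -0.002], 'joint_torque': [0.007, -76.654, 1.503, -25.294, -0.052, 0.014, 0.0], 'tool_pos': [0.213, -0.693, 0.243], 'eef_rot': [-0.001, 0.989, 0.149, -0.0], 'force': [0.776, -1.113, 0.788], 'torque': [0.003, 0.008, -0.016], 'gripper_force': 0.0, 'width': 0.093}
```

View pics/top0.png

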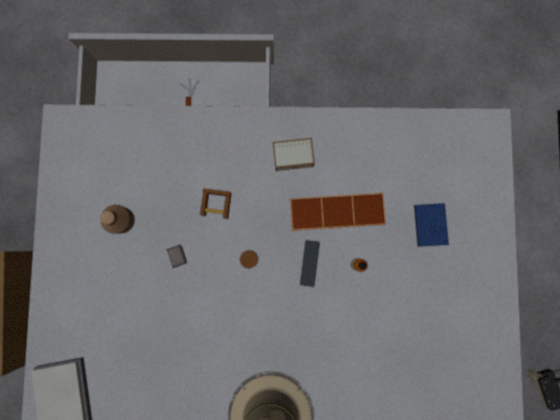

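View pics/scene0.png

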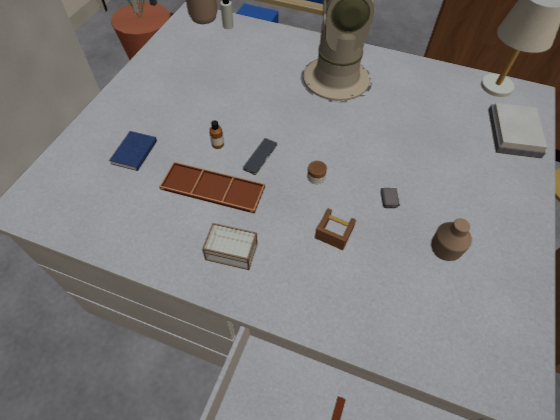

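The top view shows the tray (338,211), stand (215,204) to its left, jar (249,259), bottle (360,265), earbud case (177,256), glasses case (310,263). The scene view agrees. Next I measure by depth.

```bash
cat > h.py <<'E'
import numpy as np,cv2
def cloud(d,K,R,t):
    v,u=np.mgrid[:d.shape[0],:d.shape[1]]
    c=np.stack([(u-K[0,2])/K[0,0]*d,(v-K[1,2])/K[1,1]*d,d],-1)
    return (c-t)@R
def rect(P):
    (c,s,a)=cv2.minAreaRect((P[:,:2]*1000).astype(np.float32)); return np.round(c,1),np.round(s,1),round(a,1)
E
python3 - <<'E'
from h import *
B={'top':dict(stand=(192,180,240,225),tray=(285,185,390,236),jar=(235,245,265,275),bottle=(345,250,375,280),ear=(162,240,192,272),case=(295,235,325,292),gbox=(265,130,322,178),book=(410,198,455,252)),
'scene':dict(stand=(308,203,362,252),tray=(155,160,270,214),jar=(300,155,334,188),bottle=(203,115,230,155),ear=(375,182,407,212),case=(238,132,282,178))}
for n in B:
    z=np.load(n+'0.npz');P=cloud(z['d'],z['K'],z['R'],z['t']);p=z['p'].astype(int)
    q=P[235:255,330:345] if n=='top' else P[190:215,280:300]; z0=np.median(q[...,2]);print(n,'table z',z0)
    for k,(a,b,c,e) in B[n].items():
        Q=P[b:e,a:c].reshape(-1,3);Z=Q[:,2]-z0;C=p[b:e,a:c].reshape(-1,3)
        lo={'tray':.009,'case':.008,'book':.008,'stand':.02,'jar':.035,'bottle':.03,'ear':.016,'gbox':.045}[k]
        m=(Z>lo)&(Z<.2);print(k,m.sum(),rect(Q[m]),'zmax',np.round(np.percentile(Z[m],[50,95]),4),'mean',np.round(Q[m].mean(0)[:2]*1000,1))
E
```

```text
top table z 0.0007108735541369582
stand 456 (array([629.4, 177.6]), array([84.6, 82.5]), 84.4) zmax [0.0413 0.0514] mean [632.4 176.9]
tray 493 (array([ 610.2, -198.3]), array([102.6, 290.7]), 4.1) zmax [0.0135 0.0177] mean [ 611.5 -201.5]
jar 267 (array([461.8,  71.8]), array([53.4, 53.1]), 26.8) zmax [0.0444 0.0484] mean [461.7  71.6]
bottle 176 (array([ 449.4, -257.1]), array([38.9, 38.5]), 46.6) zmax [0.0697 0.0969] mean [ 450.2 -254. ]
ear 299 (array([468.2, 293.4]), array([62.1, 46.8]), 21.1) zmax [0.0238 0.0285] mean [467.9 292.6]
case 702 (array([ 450.6, -118.2]), array([ 57.2, 140.6]), 83.4) zmax [0.0155 0.0197] mean [ 450.9 -112.6]
gbox 1055 (array([783.8, -59. ]), array([ 83.6, 119.9]), 7.2) zmax [0.0582 0.062 ] mean [783.4 -59.1]
book 1311 (array([ 577. , -492.4]), array([154.4, 112.7]), 0.6) zmax [0.0178 0.0222] mean [ 573.4 -484.3]
scene table z 0.00020719560230144727
stand 638 (array([631.2, 178.8]), array([84.2, 85.7]), 84.0) zmax [0.0412 0.0509] mean [642.5 178.4]
tray 820 (array([ 569.9, -200.9]), array([190.5, 291.9]), 4.8) zmax [0.0138 0.0177] mean [ 585.9 -175.8]
jar 255 (array([464.5,  72.9]), array([55.7, 54.7]), 37.8) zmax [0.0448 0.0483] mean [466.6  73.8]
bottle 239 (array([ 456.6, -254.9]), array([32.6, 39.2]), 25.2) zmax [0.0657 0.0955] mean [ 459.3 -252.5]
ear 293 (array([469.4, 295.5]), array([62.8, 47. ]), 21.1) zmax [0.0249 0.0284] mean [473.8 294.5]
case 556 (array([ 470.8, -113.8]), array([ 50.9, 177. ]), 84.6) zmax [0.0157 0.019 ] mean [ 458.5 -110.8]
```

Emit:
{"fn": "move_arm", "kwargs": {
  "deltas": "0 0 0 0.1;0 0 0 0.1;0 0 0 0.098;31 -27 0 0;31 -27 0 0"
}}

```text
t: 0.52
tool_pos: [0.2732, -0.6395, 0.2429]
eef_rot: [0.0, 1.0, -0.003, -0.001]
force: [0.8, 0.2, -0.1]
width: 0.0929
gripper_force: 0.0
```

Emit:
{"fn": "move_arm", "kwargs": {
  "deltas": "31 -27 0 0;31 -27 0 0;31 -27 0 0;31 -27 0 0;31 -27 0 0"
}}

```text
t: 0.93
tool_pos: [0.4314, -0.502, 0.2434]
eef_rot: [-0.0, 1.0, 0.0, -0.0]
force: [1.1, -1.3, -0.3]
width: 0.093
gripper_force: 0.0
```

Emit:
{"fn": "move_arm", "kwargs": {
  "deltas": "31 -27 0 0;0 -41 0 0;0 -41 0 0;0 -41 0 0;0 -41 0 0"
}}

```text
t: 1.35
tool_pos: [0.4607, -0.3106, 0.2432]
eef_rot: [-0.0, 1.0, 0.0, -0.0]
force: [1.2, 0.6, 0.2]
width: 0.0932
gripper_force: 0.0
```

Emit:
{"fn": "move_arm", "kwargs": {
  "deltas": "0 -41 0 0;0 -41 0 0;0 -41 0 0;0 -41 0 0;0 -41 0 0"
}}

```text
t: 1.77
tool_pos: [0.4604, -0.1058, 0.2436]
eef_rot: [-0.0, 1.0, 0.0, -0.0]
force: [0.2, 0.6, -0.1]
width: 0.0933
gripper_force: 0.0
```

Emit:
{"fn": "move_arm", "kwargs": {
  "deltas": "0 -41 0 0;0 -41 0 0;0 -41 0 0;0 -41 0 0;0 0 0 0"
}}

```text
t: 2.18
tool_pos: [0.4607, 0.0644, 0.2436]
eef_rot: [-0.001, 1.0, 0.005, 0.0]
force: [1.1, -0.9, 0.6]
width: 0.0927
gripper_force: 0.0
```

```bash
cat >> h.py <<'E'
def go(s,x,y,z,yaw):
    "remaining tool-frame shift (mm, with present yaw) and twist"
    w,a,b,c=s['eef_rot'];th=2*np.arctan2(b,a);p=s['tool_pos']
    dx,dy,dz=x-p[0]*1e3,y-p[1]*1e3,z-p[2]*1e3
    tw=-((np.radians(yaw)-th+np.pi/2)%np.pi-np.pi/2)
    r=lambda t:(dx*np.cos(t)+dy*np.sin(t),dx*np.sin(t)-dy*np.cos(t))
    print('t',round(s['t'],2),'pos',np.round(np.array(p)*1e3,1),'yaw',round(np.degrees(th),2),'F',np.round(s['force'],1),'w',round(s['width']*1e3,1),'gf',round(s['gripper_force'],1))
    print(' shift now',np.round(r(th),1),'| after twist',np.round(r(th-tw),1),'z',round(-dz,1),'twist',round(tw,3))
E
python3 - <<'E'
from plant import *
from h import *
go(state(),463,72.3,160,0)
m=camera_model('wrist');p,d=read_camera('wrist');P=cloud(d,*[np.array(m[k]) for k in 'KRt'])
cv2.imwrite('pics/w1.png',p[:,:,::-1]);np.savez('w1.npz',p=p,d=d,P=P)
z=np.load('top0.npz');P=cloud(z['d'],z['K'],z['R'],z['t'])
# case by largest component, dark colours
for k,(a,b,c,e),lo in(('case',(295,235,325,292),.009),('stand',(192,180,240,225),.03)):
    m=((P[b:e,a:c,2]-.0007>lo)&(P[b:e,a:c,2]<.1)).astype(np.uint8);n,l,s,_=cv2.connectedComponentsWithStats(m,connectivity=4)
    i=1+s[1:,4].argmax();print(k,s[i,4],rect(P[b:e,a:c][l==i]))
C=z['p'][235:292,295:325].astype(int).sum(-1);m=(C<260);print('dark',m.sum(),rect(P[235:292,295:325][m]))
E
```

```text
t 2.18 pos [460.7  64.4 243.6] yaw 0.62 F [ 1.1 -0.9  0.6] w 92.7 gf 0.0
 shift now [ 2.3 -7.9] | after twist [ 2.3 -7.9] z 83.6 twist 0.011
case 696 (array([ 451.3, -113.2]), array([ 47. , 140.3]), 83.4)
stand 424 (array([629.4, 177.6]), array([84.6, 82.5]), 84.4)
dark 667 (array([458. , -74.3]), array([123.5, 138.3]), 82.9)
```

View pics/w1.png

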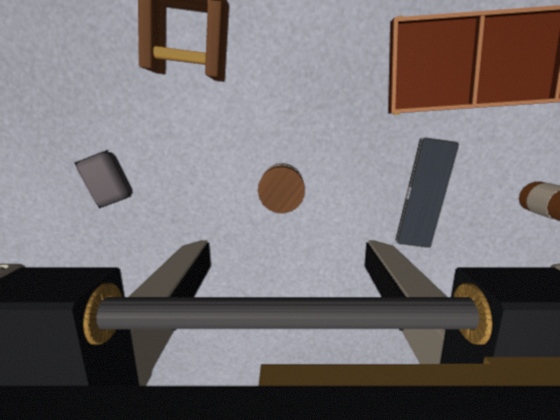

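The wrist view shows the jar at (281,189) between the fingers, the stand at (183,40), earbud case at (103,179) and glasses case at (428,192). I'll refine positions from its depth.

```bash
python3 - <<'E'
from h import *
P=np.load('w1.npz')['P'];z0=np.median(P[150:175,200:240,2]);print(z0)
for k,(a,b,c,e),lo,hi in(('jar',(245,150,320,225),.038,.06),('ear',(65,140,145,215),.017,.04),('case',(385,130,470,250),.009,.03),('railstand',(120,0,240,85),.02,.06),('rail',(154,40,206,70),.02,.045)):
    Z=P[b:e,a:c,2]-z0;m=((Z>lo)&(Z<hi)).astype(np.uint8);n,l,s,_=cv2.connectedComponentsWithStats(m,connectivity=4)
    i=1+s[1:,4].argmax();print(k,s[i,4],rect(P[b:e,a:c][l==i]),np.median(Z[l==i]))
E
```

```text
-2.973749888707031e-05
jar 1746 (array([464.2,  71.9]), array([55.2, 53.8]), 1.5) 0.04489193046057034
ear 1886 (array([470.1, 293.5]), array([62.1, 47.7]), 20.3) 0.025119233608613036
case 4031 (array([ 454., -113.]), array([ 49.2, 139.8]), 83.7) 0.015770034103657363
railstand 3706 (array([629.7, 177.5]), array([84.4, 79. ]), 84.2) 0.040444057552869776
rail 753 (array([606.8, 180.3]), array([57.8, 31.2]), 83.4) 0.03480801860771388
```

Emit:
{"fn": "move_arm", "kwargs": {
  "deltas": "2.5 -7.5 0 0.01;0 0 40 0;0 0 40 0;0 0 40 0;0 0 40 0"
}}

```text
t: 2.65
tool_pos: [0.4638, 0.0623, 0.0824]
eef_rot: [0.0, 1.0, -0.006, 0.001]
force: [0.5, 0.6, -0.7]
width: 0.0931
gripper_force: 0.0
```

Emit:
{"fn": "move_arm", "kwargs": {
  "deltas": "0 0 20 0;0 0 20 0;0 0 0 0;0 0 0 0;0 0 0 0"
}}

```text
t: 3.07
tool_pos: [0.4637, 0.063, 0.0443]
eef_rot: [0.0, 1.0, -0.006, 0.0]
force: [0.5, -0.3, 0.1]
width: 0.0934
gripper_force: 0.0
```

Emit:
{"fn": "move_arm", "kwargs": {
  "deltas": "0 0 0 0;0 0 0 0;0 0 0 0;0 0 0 0;0 0 0 0",
  "fingers": 0,
  "squeeze": 25
}}

```text
t: 3.48
tool_pos: [0.4637, 0.0641, 0.0442]
eef_rot: [-0.0, 1.0, -0.004, 0.001]
force: [-1.2, 0.3, 0.0]
width: 0.0641
gripper_force: 0.4
```

Emit:
{"fn": "move_arm", "kwargs": {
  "deltas": "0 0 0 0;0 0 0 0;0 0 0 0;0 0 0 0;0 0 0 0"
}}

```text
t: 3.9
tool_pos: [0.4635, 0.064, 0.0438]
eef_rot: [-0.0, 1.0, -0.004, 0.0]
force: [0.4, 1.1, 6.6]
width: 0.0556
gripper_force: 25.0
```

Emit:
{"fn": "move_arm", "kwargs": {
  "deltas": "0 0 -25 0;0 0 -35 0;0 0 -25 0;15 20 0 0;25 29.5 0 0"
}}

```text
t: 4.32
tool_pos: [0.5019, 0.0161, 0.1302]
eef_rot: [-0.001, 1.0, -0.002, 0.0]
force: [0.9, 0.1, -1.8]
width: 0.0559
gripper_force: 25.0
```

Emit:
{"fn": "move_arm", "kwargs": {
  "deltas": "25 29.5 0 0;25 29.5 0 0;25 29.5 0 0;15 20 0 0;10 9.5 0 0"
}}

```text
t: 4.73
tool_pos: [0.6028, -0.1093, 0.1282]
eef_rot: [0.001, 1.0, -0.007, 0.0]
force: [-0.3, -0.8, -0.8]
width: 0.0556
gripper_force: 25.0
```

Emit:
{"fn": "move_arm", "kwargs": {
  "deltas": "0 0 0 0;0 0 0 0;0 0 0 0;0 0 0 0;0 0 0 0"
}}

```text
t: 5.15
tool_pos: [0.6011, -0.1037, 0.1286]
eef_rot: [-0.0, 1.0, -0.004, -0.0]
force: [0.0, -0.1, -1.2]
width: 0.0552
gripper_force: 25.0
```

```bash
python3 - <<'E'
from plant import *
from h import *
go(state(),603.4,-103.5,50,0)
m=camera_model('wrist');p,d=read_camera('wrist');P=cloud(d,*[np.array(m[k]) for k in 'KRt'])
cv2.imwrite('pics/w2.png',p[:,:,::-1]);np.savez('w2.npz',p=p,d=d,P=P)
p,d=read_camera('top');cv2.imwrite('pics/t2.png',p[:,:,::-1])
E
```

```text
t 5.15 pos [ 601.1 -103.7  128.6] yaw -0.43 F [ 0.  -0.1 -1.2] w 55.2 gf 25.0
 shift now [ 2.3 -0.2] | after twist [ 2.3 -0.2] z 78.6 twist -0.008
```

View pics/w2.png

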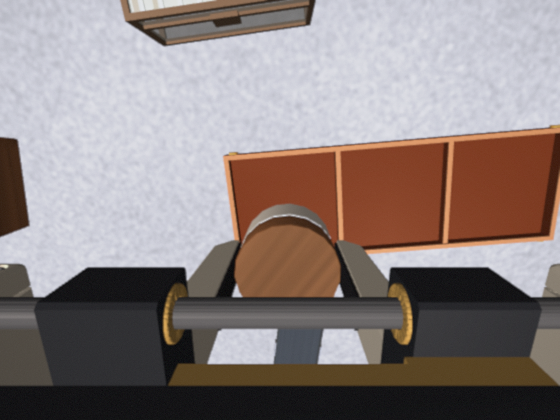

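The jar is held at (288,258). Its target is the left compartment; the tray's back rim corners are at (229,155) and (558,128).

```bash
python3 - <<'E'
from h import *
z=np.load('w2.npz');P=z['P']
Z=P[...,2];m=((Z>.008)&(Z<.02));m[:125]=0;m[265:]=0;m[:,:220]=0
n,l,s,_=cv2.connectedComponentsWithStats(m.astype(np.uint8),connectivity=4);print(s[1:][s[1:,4]>100])
i=1+s[1:,4].argmax();print('rim',rect(P[l==i]))
c=P[200:300,225:350];mm=(c[...,2]>.1)&(c[...,2]<.16);print(np.percentile(c[...,2][mm],[5,50,95]))
h=np.median(c[30:80,40:90,2]);q=c[abs(c[...,2]-h)<.002];print('lid',h,rect(q),cv2.minEnclosingCircle((q[:,:2]*1e3).astype(np.float32)))
E
```

```text
[[ 223  125  337  129 5568]]
rim (array([ 613.4, -198.6]), array([104.2, 291.2]), 4.3)
[0.10936815 0.12943326 0.13507906]
lid 0.1295813374355276 (array([ 608.9, -104.2]), array([63.7, 41.3]), 88.9) ((609.0443725585938, -104.24284362792969), 31.904651641845703)
```

Emit:
{"fn": "move_arm", "kwargs": {
  "deltas": "4 0 20 0;0 0 25 0;0 0 20 0;0 0 9 0;0 0 3 0"
}}

```text
t: 5.67
tool_pos: [0.6048, -0.1045, 0.0501]
eef_rot: [-0.0, 1.0, -0.004, -0.001]
force: [0.6, 0.6, -1.7]
width: 0.0554
gripper_force: 25.0
```

Emit:
{"fn": "move_arm", "kwargs": {
  "deltas": "0 0 1 0;0 0 1 0;0 0 0 0;0 0 0 0;0 0 0 0"
}}

```text
t: 6.08
tool_pos: [0.6062, -0.1051, 0.0505]
eef_rot: [0.0, 1.0, -0.005, 0.001]
force: [-0.0, -0.3, -0.8]
width: 0.0553
gripper_force: 25.0
```

Emit:
{"fn": "move_arm", "kwargs": {
  "deltas": "0 0 1 0;0 0 0.5 0;0 0 0.5 0;0 0 0 0;0 0 0 0"
}}

```text
t: 6.5
tool_pos: [0.6058, -0.1051, 0.0479]
eef_rot: [0.0, 1.0, -0.005, 0.0]
force: [-0.6, 0.1, 4.6]
width: 0.0554
gripper_force: 25.0
```

Emit:
{"fn": "move_arm", "kwargs": {
  "deltas": "0 0 0 0;0 0 0 0;0 0 0 0;0 0 -10 0;0 0 -25 0",
  "fingers": 1
}}

```text
t: 6.92
tool_pos: [0.6041, -0.1046, 0.0807]
eef_rot: [-0.0, 1.0, -0.004, -0.003]
force: [0.8, 0.5, 0.3]
width: 0.0842
gripper_force: 0.0
```

Emit:
{"fn": "move_arm", "kwargs": {
  "deltas": "0 0 -35 0;0 0 -40 0;0 0 -30 0;-20 20 0 0;-28 28 0 0"
}}

```text
t: 7.33
tool_pos: [0.5603, -0.1503, 0.1905]
eef_rot: [-0.0, 1.0, -0.002, 0.003]
force: [0.1, -1.9, 0.1]
width: 0.0931
gripper_force: 0.0
```

Emit:
{"fn": "move_arm", "kwargs": {
  "deltas": "-28 28 0 0;-28 28 0 0;-28 28 0 0;-20 20 0 0;0 0 0 0"
}}

```text
t: 7.75
tool_pos: [0.4472, -0.2601, 0.1883]
eef_rot: [0.001, 1.0, -0.008, -0.001]
force: [-0.9, 0.7, 0.3]
width: 0.0932
gripper_force: 0.0
```

```bash
python3 - <<'E'
from plant import *
from h import *
s=state();go(s,452,-257,51,0)
m=camera_model('wrist');p,d=read_camera('wrist');P=cloud(d,*[np.array(m[k]) for k in 'KRt'])
cv2.imwrite('pics/w3.png',p[:,:,::-1]);np.savez('w3.npz',p=p,d=d,P=P)
q=P[:265,150:420].reshape(-1,3)
for a,b in((.03,.075),(.09,.1)):
    m=(q[:,2]>a)&(q[:,2]<b)&(abs(q[:,0]-.452)<.05)&(abs(q[:,1]+.257)<.05);print(m.sum(),q[m].min(0)*1e3,q[m].max(0)*1e3)
E
```

```text
t 7.75 pos [ 447.2 -260.1  188.3] yaw -0.96 F [-0.9  0.7  0.3] w 93.2 gf 0.0
 shift now [ 4.8 -3.2] | after twist [ 4.8 -3.1] z 137.3 twist -0.017
1038 [ 434.45636628 -278.26471929   30.16851433] [ 472.25764984 -239.31859898   73.86089624]
531 [ 441.73387757 -269.69023495   90.082774  ] [ 462.79436038 -248.95894949   96.69163091]
```

View pics/w3.png

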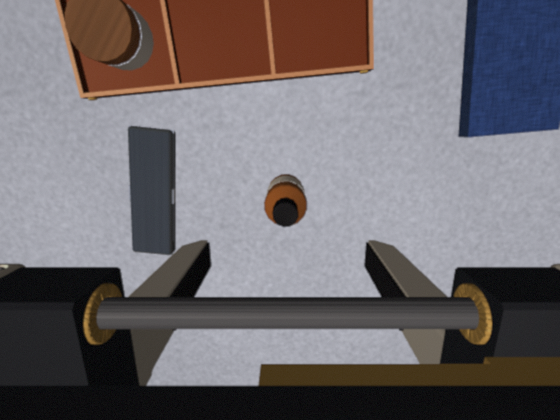

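The jar stands in its compartment, at (105,30). The bottle at (285,205) is centred between the fingers at about (452,-259) mm.

Emit:
{"fn": "move_arm", "kwargs": {
  "deltas": "5 -1 0 -0.015;0 0 30 0;0 0 40 0;0 0 40 0;0 0 20 0"
}}

```text
t: 8.22
tool_pos: [0.4585, -0.2524, 0.0544]
eef_rot: [-0.001, 1.0, 0.005, -0.001]
force: [0.4, 0.4, -0.3]
width: 0.0929
gripper_force: 0.0
```

Emit:
{"fn": "move_arm", "kwargs": {
  "deltas": "0 0 6 0;0 0 0 0;0 0 0 0;0 0 0 0;0 0 0 0"
}}

```text
t: 8.63
tool_pos: [0.4584, -0.2548, 0.0532]
eef_rot: [0.001, 1.0, 0.003, 0.001]
force: [-0.0, -0.8, 0.3]
width: 0.0929
gripper_force: 0.0
```

Emit:
{"fn": "move_arm", "kwargs": {
  "deltas": "0 0 0 0;0 0 0 0;0 0 0 0;0 0 0 0;0 0 0 0",
  "fingers": 0,
  "squeeze": 25
}}

```text
t: 9.05
tool_pos: [0.4574, -0.2547, 0.0518]
eef_rot: [0.0, 1.0, 0.003, 0.0]
force: [0.9, -0.3, -0.3]
width: 0.0648
gripper_force: 0.0
```

Emit:
{"fn": "move_arm", "kwargs": {
  "deltas": "0 0 0 0;0 0 0 0;0 0 0 0;0 0 0 0;0 0 0 0"
}}

```text
t: 9.47
tool_pos: [0.4573, -0.2548, 0.0516]
eef_rot: [0.0, 1.0, 0.003, -0.0]
force: [0.0, -0.9, 0.3]
width: 0.0394
gripper_force: 25.0
```

Emit:
{"fn": "move_arm", "kwargs": {
  "deltas": "0 0 0 0;0 0 0 0;0 0 0 0;0 0 0 0;0 0 0 0"
}}

```text
t: 9.88
tool_pos: [0.4574, -0.2546, 0.0516]
eef_rot: [-0.0, 1.0, 0.003, -0.0]
force: [0.4, 0.0, -1.1]
width: 0.0393
gripper_force: 25.0
```

Contact is off the pad centre by about 5 mm, so I'll regrip.

Emit:
{"fn": "move_arm", "kwargs": {
  "deltas": "0 0 0 0;0 0 0 0;-2.5 0 0 0;-2.5 0 0 0;0 0 0 0",
  "fingers": 0.8
}}

```text
t: 10.3
tool_pos: [0.4515, -0.2546, 0.0516]
eef_rot: [-0.0, 1.0, 0.003, -0.0]
force: [0.3, 0.0, -0.0]
width: 0.0679
gripper_force: 0.0
```

Emit:
{"fn": "move_arm", "kwargs": {
  "deltas": "0 0 0 0;0 0 0 0;0 0 0 0;0 0 0 0;0 0 0 0"
}}

```text
t: 10.72
tool_pos: [0.4524, -0.2547, 0.0516]
eef_rot: [0.0, 1.0, 0.003, 0.0]
force: [0.3, 0.4, 0.1]
width: 0.0744
gripper_force: 0.0
```

Emit:
{"fn": "move_arm", "kwargs": {
  "deltas": "0 0 0 0;0 0 0 0;0 0 0 0;0 0 0 0;0 0 0 0",
  "fingers": 0,
  "squeeze": 25
}}

```text
t: 11.13
tool_pos: [0.4523, -0.2547, 0.0516]
eef_rot: [0.0, 1.0, 0.003, -0.0]
force: [1.3, 0.4, 0.4]
width: 0.0458
gripper_force: 0.0
```

Emit:
{"fn": "move_arm", "kwargs": {
  "deltas": "0 0 0 0;0 0 0 0;0 0 0 0;0 0 0 0;0 0 0 0"
}}

```text
t: 11.55
tool_pos: [0.4523, -0.2547, 0.0516]
eef_rot: [-0.0, 1.0, 0.003, -0.0]
force: [0.0, 0.0, -0.8]
width: 0.0394
gripper_force: 25.0
```

Emit:
{"fn": "move_arm", "kwargs": {
  "deltas": "0 0 -20 0;0 0 -25 0;20 5 0 0;33 8 0 0;33 8 0 0"
}}

```text
t: 11.97
tool_pos: [0.5388, -0.2756, 0.0974]
eef_rot: [0.0, 1.0, 0.003, -0.0]
force: [0.7, -0.4, -2.8]
width: 0.0394
gripper_force: 25.0
```

Emit:
{"fn": "move_arm", "kwargs": {
  "deltas": "33 8 0 0;28 5 0 0;19.5 4.5 0 0;0 0 0 0;0 0 0 0"
}}

```text
t: 12.38
tool_pos: [0.6192, -0.2918, 0.0958]
eef_rot: [-0.0, 1.0, 0.003, -0.0]
force: [-0.0, 0.5, -2.5]
width: 0.0394
gripper_force: 25.0
```

Emit:
{"fn": "move_arm", "kwargs": {
  "deltas": "0 0 0 0;0 0 0 0;0 0 0 0;0 0 0 0;0 0 0 0"
}}

```text
t: 12.8
tool_pos: [0.6187, -0.2923, 0.0968]
eef_rot: [0.0, 1.0, 0.003, -0.0]
force: [0.7, -0.2, -1.6]
width: 0.0392
gripper_force: 25.0
```

Lower 41 mm, finishing gently.

Emit:
{"fn": "move_arm", "kwargs": {
  "deltas": "0 1 15 0;0 0 15 0;0 0 7 0;0 0 2 0;0 0 0 0"
}}

```text
t: 13.22
tool_pos: [0.6188, -0.293, 0.0572]
eef_rot: [-0.0, 1.0, 0.003, -0.001]
force: [-0.5, -0.6, -1.9]
width: 0.0392
gripper_force: 25.0
```

Emit:
{"fn": "move_arm", "kwargs": {
  "deltas": "0 0 1 0;0 0 0.5 0;0 0 0.5 0;0 0 0 0;0 0 0 0"
}}

```text
t: 13.63
tool_pos: [0.6192, -0.2933, 0.0559]
eef_rot: [0.0, 1.0, 0.003, 0.0]
force: [0.5, -0.1, -1.2]
width: 0.0394
gripper_force: 25.0
```

Emit:
{"fn": "move_arm", "kwargs": {
  "deltas": "0 0 0.5 0;0 0 0.5 0;0 0 0.5 0;0 0 0 0;0 0 0 0"
}}

```text
t: 14.05
tool_pos: [0.6193, -0.2933, 0.0556]
eef_rot: [0.0, 1.0, 0.003, 0.0]
force: [-2.7, 1.2, 11.8]
width: 0.0393
gripper_force: 25.0
```

Emit:
{"fn": "move_arm", "kwargs": {
  "deltas": "0 0 0 0;0 0 0 0;0 0 0 0;0 0 -5 0;0 0 -25 0",
  "fingers": 1
}}

```text
t: 14.47
tool_pos: [0.6171, -0.2923, 0.0809]
eef_rot: [-0.001, 1.0, 0.003, -0.003]
force: [-0.4, -0.3, -0.2]
width: 0.0682
gripper_force: 0.0
```

Emit:
{"fn": "move_arm", "kwargs": {
  "deltas": "0 0 -40 0;0 0 -40 0;-5 -20 0 0;-10 -39 0 0;-10 -39 0 0"
}}

```text
t: 14.88
tool_pos: [0.5934, -0.1959, 0.1652]
eef_rot: [0.0, 1.0, 0.001, 0.001]
force: [0.9, 0.6, -0.6]
width: 0.0926
gripper_force: 0.0
```

Emit:
{"fn": "move_arm", "kwargs": {
  "deltas": "-10 -39 0 0;-10 -39 0 0;-10 -39 0 0;-10 -39 0 0;-10 -39 0 0"
}}

```text
t: 15.3
tool_pos: [0.5417, 0.001, 0.1645]
eef_rot: [-0.0, 1.0, 0.003, 0.0]
force: [1.0, 0.4, 0.1]
width: 0.0929
gripper_force: 0.0
```

Emit:
{"fn": "move_arm", "kwargs": {
  "deltas": "-10 -39 0 0;-10 -39 0 0;-10 -39 0 0;-10 -39 0 0;-10 -39 0 0"
}}

```text
t: 15.72
tool_pos: [0.4906, 0.1959, 0.1645]
eef_rot: [-0.0, 1.0, 0.003, 0.0]
force: [0.9, 0.3, 0.8]
width: 0.0929
gripper_force: 0.0
```

Emit:
{"fn": "move_arm", "kwargs": {
  "deltas": "-10 -39 0 0;-10 -39 0 0;-5 -20 0 -0.12;0 0 0 -0.12;0 0 0 -0.116"
}}

```text
t: 16.13
tool_pos: [0.4648, 0.2944, 0.1643]
eef_rot: [-0.0, 0.983, 0.185, 0.0]
force: [0.3, -0.4, 0.7]
width: 0.0929
gripper_force: 0.0
```

Emit:
{"fn": "move_arm", "kwargs": {
  "deltas": "0 0 0 0;0 0 0 0;0 0 0 0;0 0 0 0;0 0 0 0"
}}

```text
t: 16.55
tool_pos: [0.4659, 0.2916, 0.1642]
eef_rot: [0.0, 0.984, 0.179, 0.0]
force: [0.3, -0.2, 0.3]
width: 0.0928
gripper_force: 0.0
```

```bash
python3 - <<'E'
from plant import *
from h import *
s=state();go(s,469.5,293.5,33,20.7)
m=camera_model('wrist');p,d=read_camera('wrist');P=cloud(d,*[np.array(m[k]) for k in 'KRt'])
m=(P[...,2]>.016)&(P[...,2]<.04)&(abs(P[...,0]-.47)<.07)&(abs(P[...,1]-.293)<.07)
n,l,st,_=cv2.connectedComponentsWithStats(m.astype(np.uint8),connectivity=4);i=1+st[1:,4].argmax()
print(st[i],rect(P[l==i]))
cv2.imwrite('pics/w4.png',p[:,:,::-1])
p,d=read_camera('scene');cv2.imwrite('pics/s4.png',cv2.resize(p[90:270,100:440,::-1],None,fx=2,fy=2))
E
```

```text
t 16.55 pos [465.9 291.6 164.2] yaw 20.6 F [ 0.3 -0.2  0.3] w 92.8 gf 0.0
 shift now [ 4.1 -0.5] | after twist [ 4.1 -0.4] z 131.2 twist -0.002
[ 262  169   49   61 2832] (array([470. , 293.8]), array([61.6, 46.3]), 20.3)
```

View pics/s4.png

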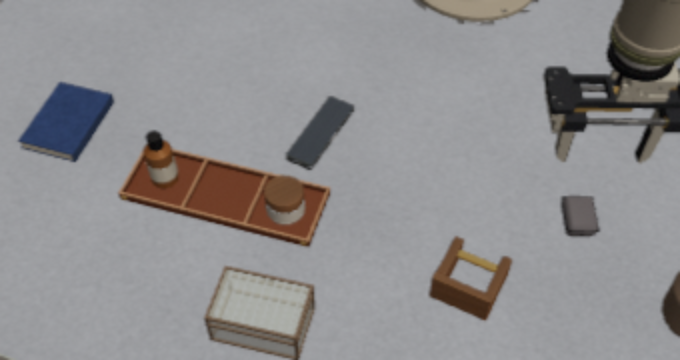

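The crop shows bottle (160,160) and jar (285,198) upright in the end compartments. Now the earbud case.

Emit:
{"fn": "move_arm", "kwargs": {
  "deltas": "4.5 -0.5 20 0;0 0 35 0;0 0 35 0;0 0 25 0;0 0 12 0"
}}

```text
t: 17.07
tool_pos: [0.4687, 0.2933, 0.0342]
eef_rot: [0.001, 0.984, 0.18, -0.002]
force: [-0.3, 0.1, 0.1]
width: 0.093
gripper_force: 0.0
```

Emit:
{"fn": "move_arm", "kwargs": {
  "deltas": "0 0 4 0;0 0 0 0;0 0 0 0;0 0 0 0;0 0 0 0"
}}

```text
t: 17.48
tool_pos: [0.4704, 0.2944, 0.0345]
eef_rot: [-0.001, 0.984, 0.18, 0.001]
force: [-1.4, -0.5, -0.7]
width: 0.0934
gripper_force: 0.0
```

Emit:
{"fn": "move_arm", "kwargs": {
  "deltas": "0 0 0 0;0 0 0 0;0 0 0 0;0 0 0 0;0 0 0 0",
  "fingers": 0,
  "squeeze": 20
}}

```text
t: 17.9
tool_pos: [0.4697, 0.294, 0.0332]
eef_rot: [-0.0, 0.984, 0.18, 0.0]
force: [-0.0, 1.0, -0.2]
width: 0.064
gripper_force: 0.0
```

Emit:
{"fn": "move_arm", "kwargs": {
  "deltas": "0 0 0 0;0 0 0 0;0 0 0 0;0 0 0 0;0 0 0 0"
}}

```text
t: 18.32
tool_pos: [0.4697, 0.294, 0.033]
eef_rot: [0.0, 0.984, 0.18, -0.0]
force: [-0.4, -0.2, -0.7]
width: 0.0459
gripper_force: 20.0
```

Emit:
{"fn": "move_arm", "kwargs": {
  "deltas": "0 0 -25 0;0 0 -40 0;0 0 -25 0;-2 20 0 0;-3 39 0 0"
}}

```text
t: 18.73
tool_pos: [0.4859, 0.2417, 0.1251]
eef_rot: [-0.002, 0.983, 0.183, 0.002]
force: [0.9, -0.4, -1.8]
width: 0.0459
gripper_force: 20.0
```

Emit:
{"fn": "move_arm", "kwargs": {
  "deltas": "-3 39 0 0;-3 39 0 0;-3 39 0 0;-3 39 0 0;-3 39 0 0"
}}

```text
t: 19.15
tool_pos: [0.541, 0.0475, 0.1231]
eef_rot: [0.0, 0.984, 0.18, -0.0]
force: [1.9, 0.9, -0.4]
width: 0.0461
gripper_force: 20.0
```

Emit:
{"fn": "move_arm", "kwargs": {
  "deltas": "-3 39 0 0;-3 39 0 0;-3 39 0 0;-3 39 0 0;-3 39 0 0"
}}

```text
t: 19.57
tool_pos: [0.596, -0.1404, 0.1231]
eef_rot: [-0.0, 0.984, 0.18, -0.0]
force: [0.2, 0.1, -1.2]
width: 0.0456
gripper_force: 20.0
```

Emit:
{"fn": "move_arm", "kwargs": {
  "deltas": "-3 39 0 0;-3 23 0 0;0 0 0 -0.117;0 0 0 -0.117;0 0 0 -0.117"
}}

```text
t: 19.98
tool_pos: [0.6119, -0.1992, 0.1228]
eef_rot: [-0.0, 0.936, 0.351, -0.0]
force: [0.6, 0.5, -1.1]
width: 0.0459
gripper_force: 20.0
```

Emit:
{"fn": "move_arm", "kwargs": {
  "deltas": "0 0 0 -0.117;0 0 0 -0.117;0 0 0 -0.117;0 0 0 -0.117;0 0 0 -0.117"
}}

```text
t: 20.4
tool_pos: [0.612, -0.1986, 0.1229]
eef_rot: [-0.0, 0.795, 0.607, -0.0]
force: [0.1, -1.1, -0.6]
width: 0.0459
gripper_force: 20.0
```

Emit:
{"fn": "move_arm", "kwargs": {
  "deltas": "0 0 0 -0.117;0 0 0 -0.117;0 0 0 -0.113;0 0 0 0;0 0 0 0"
}}

```text
t: 20.82
tool_pos: [0.612, -0.1987, 0.1228]
eef_rot: [-0.0, 0.682, 0.731, 0.0]
force: [0.2, -0.4, -0.3]
width: 0.0459
gripper_force: 20.0
```

Emit:
{"fn": "move_arm", "kwargs": {
  "deltas": "0 0 0 0;0 0 0 0;0 0 0 0;0 0 0 0;0 0 0 0"
}}

```text
t: 21.23
tool_pos: [0.6123, -0.1983, 0.1232]
eef_rot: [0.0, 0.681, 0.733, -0.0]
force: [0.1, -0.3, -0.3]
width: 0.0459
gripper_force: 20.0
```

```bash
python3 - <<'E'
from plant import *
from h import *
go(state(),612,-198.5,37,94.2)
p,d=read_camera('wrist');cv2.imwrite('pics/w5.png',p[:,:,::-1])
E
```

```text
t 21.23 pos [ 612.3 -198.3  123.2] yaw 94.22 F [ 0.1 -0.3 -0.3] w 45.9 gf 20.0
 shift now [-0.2 -0.3] | after twist [-0.2 -0.3] z 86.2 twist 0.0
```

View pics/w5.png

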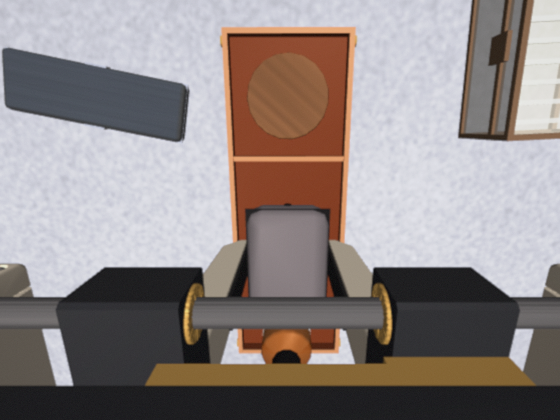

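The earbud case is over the middle compartment (288,255), aligned. The jar is at (288,95), centred.

Emit:
{"fn": "move_arm", "kwargs": {
  "deltas": "0 0 25 0;0 0 30 0;0 0 20 0;0 0 7 0;0 0 2 0"
}}

```text
t: 21.7
tool_pos: [0.6116, -0.1981, 0.0377]
eef_rot: [-0.001, 0.68, 0.733, -0.001]
force: [1.2, 0.6, -0.3]
width: 0.0462
gripper_force: 20.0
```

Emit:
{"fn": "move_arm", "kwargs": {
  "deltas": "0 0 0 0;0 0 1 0;0 0 0.5 0;0 0 0.5 0;0 0 0 0"
}}

```text
t: 22.12
tool_pos: [0.6126, -0.1986, 0.0379]
eef_rot: [0.001, 0.681, 0.733, 0.0]
force: [-0.3, 0.4, -0.0]
width: 0.0458
gripper_force: 20.0
```

Emit:
{"fn": "move_arm", "kwargs": {
  "deltas": "0 0 0.5 0;0 0 0 0;0 0 0 0;0 0 0 0;0 0 0 0"
}}

```text
t: 22.53
tool_pos: [0.6125, -0.1986, 0.0371]
eef_rot: [0.0, 0.68, 0.733, 0.0]
force: [-0.9, -1.3, 5.5]
width: 0.0456
gripper_force: 20.0
```

Emit:
{"fn": "move_arm", "kwargs": {
  "deltas": "0 0 0 0;0 0 0 0;0 0 0 0;0 0 -5 0;0 0 -15 0",
  "fingers": 0.55
}}

```text
t: 22.95
tool_pos: [0.6111, -0.1981, 0.0552]
eef_rot: [-0.001, 0.68, 0.733, -0.001]
force: [0.4, 0.4, 0.7]
width: 0.0512
gripper_force: 0.0
```

Emit:
{"fn": "move_arm", "kwargs": {
  "deltas": "0 0 -30 0;0 0 -40 0;0 0 -30 0;0 0 0 0.117;0 0 0 0.117",
  "fingers": 1
}}

```text
t: 23.37
tool_pos: [0.6132, -0.1988, 0.1592]
eef_rot: [0.001, 0.763, 0.646, 0.001]
force: [-1.0, 1.1, -0.5]
width: 0.0797
gripper_force: 0.0
```

Emit:
{"fn": "move_arm", "kwargs": {
  "deltas": "0 0 0 0.117;0 0 0 0.117;0 0 0 0.117;0 0 0 0.117;0 0 0 0.117"
}}

```text
t: 23.78
tool_pos: [0.6122, -0.1983, 0.1569]
eef_rot: [-0.0, 0.917, 0.399, 0.0]
force: [0.4, 0.8, -0.2]
width: 0.0929
gripper_force: 0.0
```

Emit:
{"fn": "move_arm", "kwargs": {
  "deltas": "0 0 0 0.117;0 0 0 0.117;0 0 0 0.117;0 0 0 0.117;0 0 0 0.117"
}}

```text
t: 24.2
tool_pos: [0.6122, -0.1982, 0.1569]
eef_rot: [-0.0, 0.993, 0.117, 0.0]
force: [-0.4, -0.1, 0.2]
width: 0.0928
gripper_force: 0.0
```

Emit:
{"fn": "move_arm", "kwargs": {
  "deltas": "0 0 0 0.117;0 0 0 0.117;0 0 0 0.118;-38 -13.5 0 0;-38 -13.5 0 0"
}}

```text
t: 24.62
tool_pos: [0.54, -0.1629, 0.1564]
eef_rot: [-0.0, 0.998, -0.056, 0.001]
force: [-0.2, 0.3, 0.5]
width: 0.0933
gripper_force: 0.0
```

Emit:
{"fn": "move_arm", "kwargs": {
  "deltas": "-38 -13.5 0 0;-38 -13.5 0 0;-30 -13.5 0 0;-8 0 0 0;0 0 0 0"
}}

```text
t: 25.03
tool_pos: [0.4287, -0.1095, 0.1571]
eef_rot: [-0.0, 0.998, -0.055, -0.001]
force: [0.2, -0.3, -0.3]
width: 0.0929
gripper_force: 0.0
```

Emit:
{"fn": "move_arm", "kwargs": {
  "deltas": "0 0 0 0;0 0 0 0;0 0 0 0;0 0 0 0;0 0 0 0"
}}

```text
t: 25.45
tool_pos: [0.4316, -0.1106, 0.1564]
eef_rot: [-0.0, 0.998, -0.056, 0.0]
force: [0.4, -0.4, 1.3]
width: 0.0929
gripper_force: 0.0
```

```bash
python3 - <<'E'
from plant import *
from h import *
s=state()
m=camera_model('wrist');p,d=read_camera('wrist');P=cloud(d,*[np.array(m[k]) for k in 'KRt'])
m=(P[...,2]>.009)&(P[...,2]<.03)&(abs(P[...,0]-.452)<.085)&(abs(P[...,1]+.113)<.05);m[270:]=0
n,l,st,_=cv2.connectedComponentsWithStats(m.astype(np.uint8),connectivity=4);i=1+st[1:,4].argmax()
c=rect(P[l==i]);print(st[i],c)
go(s,430.6,-110.5,28,-6.4)
cv2.imwrite('pics/w6.png',p[:,:,::-1])
E
```

```text
[ 263  107   51  144 6888] (array([ 453.6, -113.6]), array([ 47.3, 140. ]), 83.2)
t 25.45 pos [ 431.6 -110.6  156.4] yaw -6.4 F [ 0.4 -0.4  1.3] w 92.9 gf 0.0
 shift now [-1.  0.] | after twist [-1.  0.] z 128.4 twist 0.0
```

View pics/w6.png

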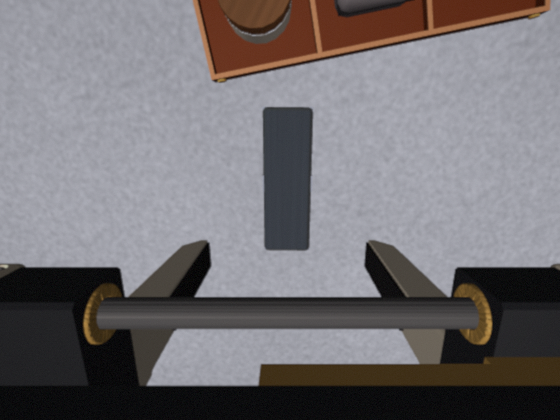

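The glasses case (287,178) is aligned between the fingers.

Emit:
{"fn": "move_arm", "kwargs": {
  "deltas": "0 0 20 0.005;0 0 35 0;0 0 35 0;0 0 25 0;0 0 10 0"
}}

```text
t: 25.92
tool_pos: [0.4273, -0.1101, 0.0336]
eef_rot: [0.0, 0.998, -0.058, -0.007]
force: [-0.8, 0.2, -0.9]
width: 0.093
gripper_force: 0.0
```

Emit:
{"fn": "move_arm", "kwargs": {
  "deltas": "0 0 2 0;0 0 0 0;0 0 0 0;0 0 0 0;0 0 0 0"
}}

```text
t: 26.33
tool_pos: [0.4309, -0.1107, 0.0357]
eef_rot: [0.0, 0.998, -0.058, -0.001]
force: [-0.6, 0.3, -0.8]
width: 0.093
gripper_force: 0.0
```

Emit:
{"fn": "move_arm", "kwargs": {
  "deltas": "0 0 0 0;0 0 0 0;0 0 0 0;0 0 0 0;0 0 0 0",
  "fingers": 0,
  "squeeze": 30
}}

```text
t: 26.75
tool_pos: [0.4307, -0.1106, 0.0354]
eef_rot: [0.0, 0.998, -0.058, -0.001]
force: [-1.3, 0.0, 0.3]
width: 0.0642
gripper_force: 0.0
```

Emit:
{"fn": "move_arm", "kwargs": {
  "deltas": "0 0 0 0;0 0 0 0;0 0 0 0;0 0 0 0;0 0 0 0"
}}

```text
t: 27.17
tool_pos: [0.4306, -0.1106, 0.0353]
eef_rot: [0.0, 0.998, -0.058, -0.001]
force: [-1.1, -0.2, 1.2]
width: 0.0459
gripper_force: 30.0
```

Emit:
{"fn": "move_arm", "kwargs": {
  "deltas": "0 0 -2 0;0 0 -3 0;0 0 -5 0;0 0 0 0;0 0 0 0"
}}

```text
t: 27.58
tool_pos: [0.4309, -0.1107, 0.0457]
eef_rot: [0.0, 0.998, -0.058, -0.001]
force: [0.0, -1.0, -0.2]
width: 0.0455
gripper_force: 30.0
```

Grip is shallow (tips at z≈10 mm), so I'll set it down and regrip deeper.

Emit:
{"fn": "move_arm", "kwargs": {
  "deltas": "0 0 6 0;0 0 3 0;0 0 1.5 0;0 0 0 0;0 0 0 0"
}}

```text
t: 28.0
tool_pos: [0.4307, -0.1105, 0.0348]
eef_rot: [0.0, 0.998, -0.058, -0.001]
force: [-0.7, 0.1, 10.5]
width: 0.0453
gripper_force: 30.0
```

Emit:
{"fn": "move_arm", "kwargs": {
  "deltas": "0 0 0 0;0 0 0 0;0 0 0 0;0 0 3 0;0 0 3 0",
  "fingers": 0.7
}}

```text
t: 28.42
tool_pos: [0.4307, -0.1105, 0.0285]
eef_rot: [0.0, 0.998, -0.058, -0.001]
force: [-0.5, -1.3, -0.5]
width: 0.0648
gripper_force: 0.0
```

Emit:
{"fn": "move_arm", "kwargs": {
  "deltas": "0 0 0 0;0 0 0 0;0 0 0 0;0 0 0 0;0 0 0 0"
}}

```text
t: 28.83
tool_pos: [0.4306, -0.1106, 0.0289]
eef_rot: [0.0, 0.998, -0.058, -0.001]
force: [0.3, 0.8, -0.6]
width: 0.0651
gripper_force: 0.0
```

Emit:
{"fn": "move_arm", "kwargs": {
  "deltas": "0 0 0 0;0 0 0 0;0 0 0 0;0 0 0 0;0 0 0 0",
  "fingers": 0,
  "squeeze": 35
}}

```text
t: 29.25
tool_pos: [0.4306, -0.1106, 0.0288]
eef_rot: [0.0, 0.998, -0.058, -0.001]
force: [0.2, -0.4, 0.8]
width: 0.0456
gripper_force: 35.0
```

Emit:
{"fn": "move_arm", "kwargs": {
  "deltas": "0 0 0 0;0 0 0 0;0 0 0 0;0 0 0 0;0 0 0 0"
}}

```text
t: 29.67
tool_pos: [0.4306, -0.1106, 0.0288]
eef_rot: [0.0, 0.998, -0.058, -0.001]
force: [-0.1, 0.3, 2.9]
width: 0.0456
gripper_force: 35.0
```

Emit:
{"fn": "move_arm", "kwargs": {
  "deltas": "0 0 -5 0;0 0 -15 0;1 -15 0 0;2 -38 0 0;2 -38 0 0"
}}

```text
t: 30.08
tool_pos: [0.4462, -0.0214, 0.0491]
eef_rot: [0.001, 0.998, -0.06, -0.001]
force: [0.1, 0.6, -0.6]
width: 0.0456
gripper_force: 35.0
```

Emit:
{"fn": "move_arm", "kwargs": {
  "deltas": "2 -38 0 0;2 -38 0 0;2 -38 0 0;2 -38 0 0;2 -38 0 0"
}}

```text
t: 30.5
tool_pos: [0.4778, 0.1687, 0.0488]
eef_rot: [0.0, 0.998, -0.058, -0.002]
force: [0.4, -1.1, -0.7]
width: 0.0456
gripper_force: 35.0
```

Emit:
{"fn": "move_arm", "kwargs": {
  "deltas": "2 -26 0 -0.015;0 0 0 0;0 0 0 0;0 0 0 0;0 0 0 0"
}}

```text
t: 30.92
tool_pos: [0.4827, 0.1906, 0.0485]
eef_rot: [0.001, 0.999, -0.051, -0.002]
force: [0.1, -0.6, -0.6]
width: 0.0455
gripper_force: 35.0
```

```bash
python3 - <<'E'
from plant import *
from h import *
go(state(),483.2,192.1,29,-5.7)
for n in('wrist','top'):
    m=camera_model(n);p,d=read_camera(n);P=cloud(d,*[np.array(m[k]) for k in 'KRt']);np.savez(n+'7.npz',p=p,P=P)
    cv2.imwrite(f'pics/{n}7.png',p[:,:,::-1])
    def comp(mk):
        k,l,st,_=cv2.connectedComponentsWithStats(mk.astype(np.uint8),connectivity=4);i=1+st[1:,4].argmax();return st[i].tolist(),rect(P[l==i])
    b=(P[...,0]>.575)&(P[...,0]<.69)&(abs(P[...,1]-.178)<.06);print(n,'stand',comp(b&(P[...,2]>.02)&(P[...,2]<.06)))
E
```

```text
t 30.92 pos [482.7 190.6  48.5] yaw -5.89 F [ 0.1 -0.6 -0.6] w 45.5 gf 35.0
 shift now [ 0.4 -1.5] | after twist [ 0.4 -1.5] z 19.5 twist -0.003
wrist stand ([184, 0, 193, 60, 7424], (array([601.2, 181.1]), array([84.3, 22.1]), 83.8))
top stand ([200, 189, 31, 30, 459], (array([629.5, 177.9]), array([85.2, 82.2]), 84.0))
```

View pics/wrist7.png

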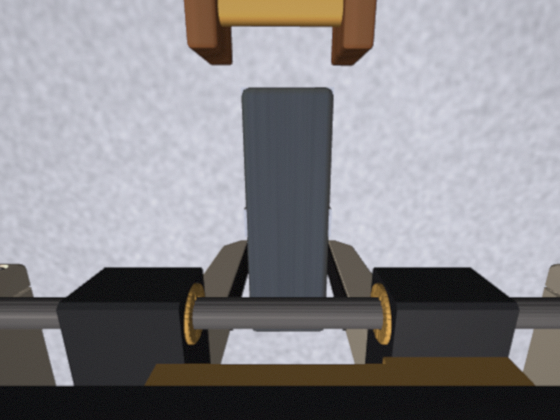

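The case (287,200) is about 3 mm right of the lane centre (column ~282), so I'll shift left, lower, then slide.

Emit:
{"fn": "move_arm", "kwargs": {
  "deltas": "0 -2.8 8 0;0 0 6 0;0 0 3 0;0 0 1.5 0;0 0 0 0"
}}

```text
t: 31.43
tool_pos: [0.4829, 0.195, 0.0293]
eef_rot: [0.001, 0.999, -0.05, -0.002]
force: [0.2, -0.3, -0.4]
width: 0.0457
gripper_force: 35.0
```

Emit:
{"fn": "move_arm", "kwargs": {
  "deltas": "0 0 0.5 0;0 0 0.5 0;0 0 0 0;0 0 0 0;0 0 0 0"
}}

```text
t: 31.85
tool_pos: [0.4834, 0.1952, 0.0291]
eef_rot: [0.0, 0.999, -0.051, -0.001]
force: [0.5, -0.5, -0.9]
width: 0.0454
gripper_force: 35.0
```

Emit:
{"fn": "move_arm", "kwargs": {
  "deltas": "0 1.8 0.3 0;0 0 0 0;10 0 0 0;10 0 0 0;10 0 0 0"
}}

```text
t: 32.27
tool_pos: [0.5133, 0.1903, 0.0288]
eef_rot: [0.0, 0.999, -0.05, -0.002]
force: [-1.7, -0.3, 6.3]
width: 0.0457
gripper_force: 35.0
```

Emit:
{"fn": "move_arm", "kwargs": {
  "deltas": "10 0 0 0;10 0 0 0;0 0 0 0;0 0 0 0;0 0 0 0"
}}

```text
t: 32.68
tool_pos: [0.5343, 0.1882, 0.0289]
eef_rot: [-0.0, 0.999, -0.051, -0.001]
force: [2.6, -0.1, 4.9]
width: 0.0456
gripper_force: 35.0
```

```bash
python3 - <<'E'
from plant import *
from h import *
go(state(),567.4,184.3,29,-5.9)
p,d=read_camera('wrist');cv2.imwrite('pics/w8.png',p[:,:,::-1])
E
```

```text
t 32.68 pos [534.3 188.2  28.9] yaw -5.85 F [ 2.6 -0.1  4.9] w 45.6 gf 35.0
 shift now [33.3  0.5] | after twist [33.3  0.4] z -0.1 twist 0.001
```

View pics/w8.png

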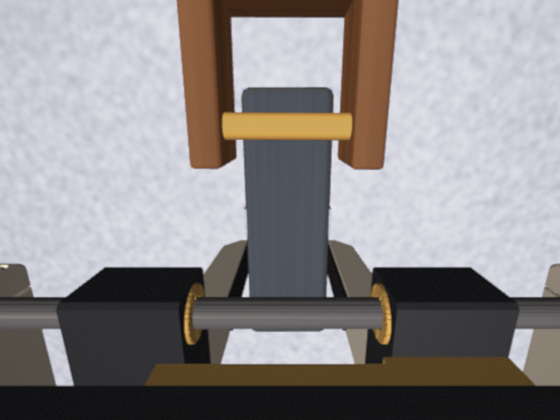

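The case is under the rail (287,125) and centred in the lane. Continue home.

Emit:
{"fn": "move_arm", "kwargs": {
  "deltas": "8 0 0 0;8 0 0 0;8 0 0 0;3 0 0 0;0 0 0 0"
}}

```text
t: 33.15
tool_pos: [0.5593, 0.1858, 0.0289]
eef_rot: [0.0, 0.999, -0.05, -0.002]
force: [-2.8, -0.5, 9.5]
width: 0.0457
gripper_force: 35.0
```

Emit:
{"fn": "move_arm", "kwargs": {
  "deltas": "1 0 0 0;1 0 0 0;1 0 0 0;1 0 0 0;1 0 0 0"
}}

```text
t: 33.57
tool_pos: [0.5628, 0.1855, 0.0289]
eef_rot: [0.001, 0.999, -0.05, -0.003]
force: [-7.0, 1.7, 12.8]
width: 0.0458
gripper_force: 35.0
```

Emit:
{"fn": "move_arm", "kwargs": {
  "deltas": "0.5 0 0 0;0.5 0 0 0;0.5 0 0 0;0.5 0 0 0;0 0 0 0"
}}

```text
t: 33.98
tool_pos: [0.5649, 0.1853, 0.0288]
eef_rot: [0.001, 0.999, -0.05, -0.003]
force: [-6.5, 0.2, 12.4]
width: 0.0456
gripper_force: 35.0
```

Emit:
{"fn": "move_arm", "kwargs": {
  "deltas": "0.5 0 -0.3 0;0.5 0 0 0;0.5 0 0 0;0.5 0 0 0;0 0 0 0"
}}

```text
t: 34.4
tool_pos: [0.5675, 0.1849, 0.0289]
eef_rot: [0.001, 0.999, -0.05, -0.002]
force: [-4.5, -0.1, 8.9]
width: 0.0455
gripper_force: 35.0
```

Emit:
{"fn": "move_arm", "kwargs": {
  "deltas": "0.5 0 0 0;0.5 0 0 0;0 0 0 0;0 0 0 0;0 0 0 0"
}}

```text
t: 34.82
tool_pos: [0.5676, 0.1849, 0.0289]
eef_rot: [0.001, 0.999, -0.05, -0.003]
force: [-6.8, 1.5, 11.7]
width: 0.0455
gripper_force: 35.0
```

Emit:
{"fn": "move_arm", "kwargs": {
  "deltas": "0.5 0 0 0;0.5 0 0 0;0.5 0 0 0;0 0 0 0;0 0 0 0"
}}

```text
t: 35.23
tool_pos: [0.5677, 0.1849, 0.0289]
eef_rot: [0.001, 0.999, -0.05, -0.004]
force: [-11.8, 2.0, 14.6]
width: 0.0453
gripper_force: 35.0
```

Emit:
{"fn": "move_arm", "kwargs": {
  "deltas": "0.5 0 0 0;0.5 0 0 0;0.5 0 0 0;0 0 0 0;0 0 0 0"
}}

```text
t: 35.65
tool_pos: [0.5677, 0.185, 0.0288]
eef_rot: [0.001, 0.999, -0.049, -0.005]
force: [-15.8, 1.0, 18.0]
width: 0.0456
gripper_force: 35.0
```

```bash
python3 - <<'E'
from plant import *
from h import *
go(state(),567.4,184.3,29,-5.9)
p,d=read_camera('wrist');cv2.imwrite('pics/w9.png',p[:,:,::-1])
E
```

```text
t 35.65 pos [567.7 185.   28.8] yaw -5.67 F [-15.8   1.   18. ] w 45.6 gf 35.0
 shift now [-0.3  0.7] | after twist [-0.3  0.7] z -0.2 twist 0.004
```

View pics/w9.png

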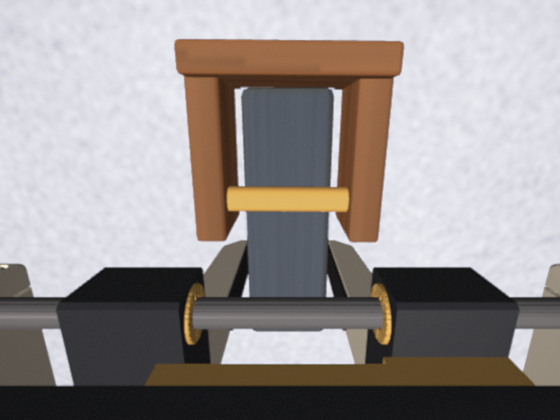

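The case's front edge meets the backboard (287,88) and motion has stalled at the predicted home. Release and retreat.

Emit:
{"fn": "move_arm", "kwargs": {
  "deltas": "-0.5 0 -0.3 0;0 0 0 0;0 0 0 0;0 0 0 0;0 0 0 0",
  "fingers": 0.7
}}

```text
t: 36.12
tool_pos: [0.5724, 0.1841, 0.0288]
eef_rot: [0.0, 0.999, -0.051, -0.001]
force: [-0.0, -0.6, 0.7]
width: 0.0644
gripper_force: 0.0
```

Emit:
{"fn": "move_arm", "kwargs": {
  "deltas": "0 0 -10 0;0 0 -25 0;0 0 -40 0;-5 0 -40 0;-20 0 -20 0"
}}

```text
t: 36.53
tool_pos: [0.5511, 0.1871, 0.1686]
eef_rot: [-0.001, 0.999, -0.052, 0.002]
force: [1.8, 0.5, 1.4]
width: 0.0648
gripper_force: 0.0
```

Emit:
{"fn": "move_arm", "kwargs": {
  "deltas": "-35 0 0 0;-35 0 0 0;-10 0 0 0;0 0 0 0;0 0 0 0"
}}

```text
t: 36.95
tool_pos: [0.4686, 0.1952, 0.165]
eef_rot: [0.0, 0.999, -0.05, -0.001]
force: [0.1, 0.1, -0.1]
width: 0.0649
gripper_force: 0.0
```

```bash
python3 - <<'E'
from plant import *
from h import *
s=state();go(s,567.4,184.3,29,-5.9)
m=camera_model('wrist');p,d=read_camera('wrist');P=cloud(d,*[np.array(m[k]) for k in 'KRt'])
cv2.imwrite('pics/w10.png',p[:,:,::-1])
mk=(P[...,2]>.009)&(P[...,2]<.021)&(abs(P[...,1]-.18)<.03)&(P[...,0]>.5)&(P[...,0]<.67);mk[265:]=0
print('case',rect(P[mk]),np.median(P[mk][:,2]))
m=camera_model('top');p,d=read_camera('top');P=cloud(d,*[np.array(m[k]) for k in 'KRt'])
for k,c,lo,hi,r in(('jar',(.605,-.104),.04,.06,.04),('bottle',(.619,-.293),.04,.12,.04),('ear',(.612,-.1985),.02,.05,.043)):
    mk=(P[...,2]>lo)&(P[...,2]<hi)&(np.hypot(P[...,0]-c[0],P[...,1]-c[1])<r);print(k,rect(P[mk]),np.percentile(P[mk][:,2],[50,98]))
a,_=read_camera('scene');cv2.imwrite('pics/fin.png',cv2.resize(a[90:270,100:440,::-1],None,fx=2,fy=2))
E
```

```text
t 36.95 pos [468.6 195.2 165. ] yaw -5.75 F [ 0.1  0.1 -0.1] w 64.9 gf 0.0
 shift now [99.4  0.9] | after twist [99.4  0.7] z 136.0 twist 0.003
case (array([583.6, 180.8]), array([ 60.2, 126.4]), 84.1) 0.01588744466971169
jar (array([ 604.1, -105.8]), array([54.7, 52.1]), 88.5) [0.04937792 0.05491695]
bottle (array([ 616.1, -291.5]), array([36.7, 40. ]), 89.6) [0.07429347 0.10153993]
ear (array([ 610.5, -199.1]), array([46.5, 62.1]), 2.2) [0.02909823 0.03541837]
```

View pics/fin.png

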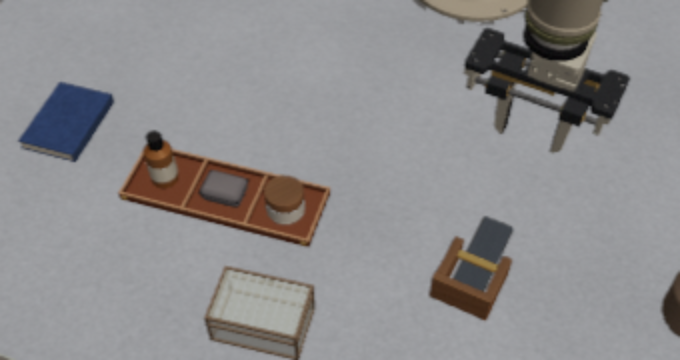

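The crop shows bottle, earbud case and jar centred in the tray. The glasses case is under the rail, rear edge at x≈0.521 m against 0.5206 m expected for home. Handing in.

```bash
python3 -c "
from plant import *
print(finish_job())"
```

```text
the job is handed in; nothing more can be done
None
```

I handed the job in at about 37 s. The jar, earbud case and bottle are upright in their compartments, each within about 3 mm of the middle. The glasses case is home against the backboard under the rail, and everything is released.

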